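# Thread change: red drawer home, blue drawer out

### The job

The embroidery machine is changing from red thread to blue. With the fingertips, first gently push the red drawer fully home; then put the fingertips behind the front panel of the blue drawer, which stands ajar, and gently push it all the way out to its stop. Grip and lift nothing, and leave the yellow drawer and everything else on the bench as it is.

Things in the scene. Friction and masses are not known exactly. Their poses are not given: they have to be found in the camera images.
- red_unit: thread unit with a red drawer front, fixed: grey housing 200 deep (x), 120 wide (y), 60 mm high, red square on its roof. Origin: centre of underside, 6 mm above the bench; +x to its back; the drawer slides out along -x. Behind the drawer's front is an open-topped tray, 92 mm wide inside, floor 19 mm below the panel's middle; its first 100 mm are empty, then fixed bobbins
- red_drawer (a joint): how far the red drawer is pulled out (m): 0 = fully home (panel against the housing), 0.15 = fully out at its stop. Starts 0.06 to 0.10. About 2 N of friction, light damping (6 N s/m), no spring, no catch: it stays where left. The part that is out is open from above between panel and housing. Faster than 0.4 m/s is slamming
- red_front (a point): centre of the outer (robot-side) face of the red drawer's flat, handleless front panel, 36 mm above the bench; moves with the drawer; axes as the unit's (+x into the housing). The panel is 120 mm wide (y), 54 mm high (27 mm up and down from this point), 14 mm thick (to +x); its top is 3 mm lower than the housing's
- red_spool: loose red sewing-thread spool, 32 mm diameter, 40 mm tall, standing upright on the roof of the red unit (its centre 125 to 145 mm behind the closed front's outer face). Origin at its foot. A bystander: leave it alone
- blue_unit: thread unit with a blue drawer front, fixed: grey housing 200 deep (x), 120 wide (y), 60 mm high, blue square on its roof. Origin: centre of underside, 6 mm above the bench; +x to its back; the drawer slides out along -x. Behind the drawer's front is an open-topped tray, 92 mm wide inside, floor 19 mm below the panel's middle; its first 100 mm are empty, then fixed bobbins
- blue_drawer (a joint): how far the blue drawer is pulled out (m): 0 = fully home (panel against the housing), 0.15 = fully out at its stop. Starts 0.07 to 0.10. About 2 N of friction, light damping (6 N s/m), no spring, no catch: it stays where left. The part that is out is open from above between panel and housing. Faster than 0.4 m/s is slamming
- blue_front (a point): centre of the outer (robot-side) face of the blue drawer's flat, handleless front panel, 36 mm above the bench; moves with the drawer; axes as the unit's (+x into the housing). The panel is 120 mm wide (y), 54 mm high (27 mm up and down from this point), 14 mm thick (to +x); its top is 3 mm lower than the housing's
- blue_spool: loose blue sewing-thread spool, 32 mm diameter, 40 mm tall, standing upright on the roof of the blue unit (its centre 125 to 145 mm behind the closed front's outer face). Origin at its foot. A bystander: leave it alone
- yellow_unit: thread unit with a yellow drawer front, fixed: grey housing 200 deep (x), 120 wide (y), 60 mm high, yellow square on its roof. Origin: centre of underside, 6 mm above the bench; +x to its back; the drawer slides out along -x. Behind the drawer's front is an open-topped tray, 92 mm wide inside, floor 19 mm below the panel's middle; its first 100 mm are empty, then fixed bobbins
- yellow_drawer (a joint): how far the yellow drawer is pulled out (m): 0 = fully home (panel against the housing), 0.15 = fully out at its stop. Starts 0.03 to 0.11 and must stay so. About 2 N of friction, light damping (6 N s/m), no spring, no catch: it stays where left. The part that is out is open from above between panel and housing. Faster than 0.4 m/s is slamming
- yellow_front (a point): centre of the outer (robot-side) face of the yellow drawer's flat, handleless front panel, 36 mm above the bench; moves with the drawer; axes as the unit's (+x into the housing). The panel is 120 mm wide (y), 54 mm high (27 mm up and down from this point), 14 mm thick (to +x); its top is 3 mm lower than the housing's
- yellow_spool: loose yellow sewing-thread spool, 32 mm diameter, 40 mm tall, standing upright on the roof of the yellow unit (its centre 125 to 145 mm behind the closed front's outer face). Origin at its foot. A bystander: leave it alone
- cone: loose purple thread cone, 66 mm diameter, 150 mm tall, upright at the left of the bench. Origin at its foot. A bystander
- oil: loose small white oil bottle with red cap, 40 mm diameter, 100 mm tall, at the right of the bench. Origin at its foot. A bystander
- screwdriver: loose screwdriver with a red handle lying flat at the left of the bench. Origin under its middle. A bystander
- hoop: loose blue embroidery hoop, 150 mm ring with a short steel-ended arm, 12 mm thick, lying flat at the right of the bench. Origin at the ring's centre. A bystander

How it is judged:
On the way, in this order (a step that is already met when the one before it is completed fails the run):
1. the red drawer is fully home (value of joint red_drawer below 0.005 m), for 0.2 s.
2. after that, the blue drawer is fully out (value of joint blue_drawer above 0.142 m), for 0.2 s.
At the end, for the whole second after the job is handed in: The red drawer is within 5 mm of fully home, the blue drawer is out to within 8 mm of its 150 mm stop, both at rest; the yellow drawer is within 6 mm of where it stood, and every spool, the cone, bottle, screwdriver and hoop within 15 mm of where it was (value of joint red_drawer below 0.005 m and value of joint blue_drawer above 0.142 m and distance of yellow_front from where it was at the start of the episode below 0.006 m and velocity of joint red_drawer between -0.01 and 0.01 m/s and velocity of joint blue_drawer between -0.01 and 0.01 m/s and distance of each of red_spool, blue_spool, yellow_spool, cone, oil, screwdriver, hoop from where it was at the start of the episode below 0.015 m); the robot touches nothing.
It fails at once if the yellow drawer is moved more than 6 mm (distance of yellow_front from where it was at the start of the episode above 0.006 m).
It fails at once if a bystander is lifted, carried, knocked over or shoved more than 15 mm (distance of any of red_spool, blue_spool, yellow_spool, cone, oil, screwdriver, hoop from where it was at the start of the episode above 0.015 m).
It fails at once if a drawer front is pinched (fingers press on its outer and its inner half at once) ((contact force between the fingers and red_drawer_c0 above 1.5 N and contact force between the fingers and red_drawer_c1 above 1.5 N) or (contact force between the fingers and blue_drawer_c0 above 1.5 N and contact force between the fingers and blue_drawer_c1 above 1.5 N)).
It fails at once if a drawer is slammed (faster than 0.4 m/s) (velocity of joint any of red_drawer, blue_drawer below -0.4 m/s or velocity of joint any of red_drawer, blue_drawer above 0.4 m/s).
It also fails if it takes over 48 s, if anything falls off the work surface, if the arm or the gripper's body presses on something with over 40 N, if the wrist force passes 120 N, or if a joint passes its speed limit or range.

### The arm

A 7-joint arm with a two-finger parallel gripper is mounted at the origin on the work surface. World frame = base frame: x ahead of the robot, y to its left, z up, the work surface at z = 0. Lengths are in m, angles in rad, forces in N, time in s.
With the tool pointing down it reaches from about 0.425 to 0.975 m from the base axis. Payload 16.7 kg.
Tool frame: the origin (TCP) lies at the very end of the fingers, on their centre line; the grasp point (between the pads) lies 19 mm behind it; z points along the fingers, y is the line along which they close (so a half turn about z gives the same grasp; the last joint's range is limited). The gripper opens to 85 mm and grips with 20 to 120 N. Pads are 22 mm wide; open, the fingers measure 114 mm over their backs; the gripper's body (76 mm by 85 mm) begins 54 mm behind the grasp point. The pads swing forward as they close: fully open they stand 13 mm farther back than shut.
Start: joints at [1.196, 0.426, 0.074, 1.606, -0.034, 1.111, -0.067], TCP at [0.151, -0.658, 0.231] pointing down, gripper open.
Joint ranges: [-2.85, 2.85], [-0.5, 2.14], [-1.23, 1.37], [0.21, 2.46], [-1.02, 4.16], [0.16, 2.05], [-2.73, 2.73]. Speed limits (rad/s): [1.89, 1.89, 2.39, 2.39, 3.01, 3.01, 3.01].

### API

Orientations are given as a 3x3 rotation matrix whose columns are the frame's x, y, z axes.
In Python, from cell import status, cams, robot gives the robot as it stands. The module is installed in compiled form; this text tells all that it offers.
- The arm moves only by the tool arm_command, never from a script. Its arguments are lists of equal length, an entry for each row: "travel": the shift along the tool's x, y, z in mm, a list of three; "rot": the turn, a rotation vector about the tool's x, y, z in rad, a list of three. In form: {"travel": [[dx, dy, dz], ...], "rot": [[wx, wy, wz], ...]}. A call has 1 to 10 rows; each row shifts and turns the commanded pose from where the row before left it, along the tool's axes as they then stand; what a row does not reach is not made up. A row lasts 1/10 s, in which the tool goes at most 50 mm and 8.59 degrees, less where a joint would pass 70% of its speed; a pose out of reach is approached as far as the arm can. A call is refused whole if a number of a shift passes 50 or a number of a turn 0.15, either way. A call with a gripper value outside its range is refused whole. "grip" is the opening, from 0 (shut) to 1 (fully open), set as the call begins (left out, the last holds). The fingers move at their own pace and stop on an object; "force" is the grip in N (left out, the last holds). Time passes only in rows, so rows that do not move let the fingers close. It gives the time, the measured TCP pose, the force, the opening and the grip force at its end, in the units of the state.
- status.observe(): the state, without advancing time (a new reading comes with each control period).
- cams.read_camera(name): name is "side" or "top"; returns the picture (420x560x3 uint8, blue, green, red); there is no depth.
- cams.calibration(name): a dict with "camera_matrix" (3x3 intrinsics, pixels), "dist" ([k1, k2, p1, p2, k3] as OpenCV has them; the pictures are not rectified), "world_to_cam" (4x4, takes a point from world to camera coordinates). Camera axes: x right, y up, looking along -z (the intrinsics and any distortion apply to the point x, -y, -z); pixel columns grow to the right and rows downward; lengths in m; the calibration is good to about 2 mm. A picture is of the moment at which its call begins. calibration takes no time and is no camera call.
- robot.hand_in(): hands the job in; it is judged then, once.
The state is a dict: "time": time; "joint_pos": joint angles; "qd": joint speeds; "effort": joint torques, N m; "position": TCP position; "orientation": TCP orientation; "wrist_force": force on the tool from outside, world axes, zero at the start; "wrist_torque": the same for the moment, N m; "grip_width": finger opening in m; "gripper_force": force on a finger pad.
Only numpy, scipy, OpenCV 4.12 (cv2) and the standard library are available. Lean on these libraries where they do the work, as an engineer would, in place of code of your own. Each camera call takes 0.05 s, during which the arm holds its last target. There are 200 camera calls.

## Working session

There is one attempt and no reset: what is moved stays moved. The work goes in short steps, Python scripts to look and compute and a tool call to move; the robot and the scene stay as the last step left them, time stands still between calls to the robot, and variables do not carry over. Pictures are saved under pics/ and viewed, at most 10 in all, crops included, and the job is handed in when it is done.

Besides the shell and the picture viewer there is one more tool, called after "Emit:" in YAML: its name, and indented under it one key for each argument. arm_command: Moves the arm, as the interface text tells. Its arguments: {"type":"object","properties":{"travel":{"type":"array"},"rot":{"type":"array"},"grip":{"type":"number"},"force":{"type":"number"}},"required":["travel","rot"]}

```bash
mkdir -p pics
python3 - <<'E'
from cell import status,cams
import cv2,numpy as np
np.set_printoptions(precision=3,suppress=True)
for n in("top","side"):
    cv2.imwrite(f"pics/{n}0.png",cams.read_camera(n)); c=cams.calibration(n); print(n,c)
s=status.observe(); print(s["time"],s["position"],s["orientation"],s["grip_width"])
E
```

```text
top {'camera_matrix': array([[425.979,   0.   , 290.591],
       [  0.   , 425.979, 200.881],
       [  0.   ,   0.   ,   1.   ]]), 'dist': array([0.029, 0.   , 0.   , 0.   , 0.   ]), 'world_to_cam': array([[-0.024, -1.   ,  0.002, -0.014],
       [ 0.98 , -0.023,  0.196, -0.587],
       [-0.196,  0.007,  0.981, -1.296],
       [ 0.   ,  0.   ,  0.   ,  1.   ]])}
side {'camera_matrix': array([[500.903,   0.   , 282.286],
       [  0.   , 500.903, 208.854],
       [  0.   ,   0.   ,   1.   ]]), 'dist': array([-0.171,  0.   ,  0.   ,  0.   ,  0.   ]), 'world_to_cam': array([[ 0.999, -0.034, -0.006, -0.581],
       [ 0.03 ,  0.776,  0.63 , -0.047],
       [-0.017, -0.63 ,  0.776, -1.41 ],
       [ 0.   ,  0.   ,  0.   ,  1.   ]])}
0.1 [ 0.151 -0.658  0.231] [[ 0.975  0.224 -0.   ]
 [ 0.224 -0.975  0.001]
 [-0.    -0.001 -1.   ]] 0.08522222364163266
```

View pics/top0.png

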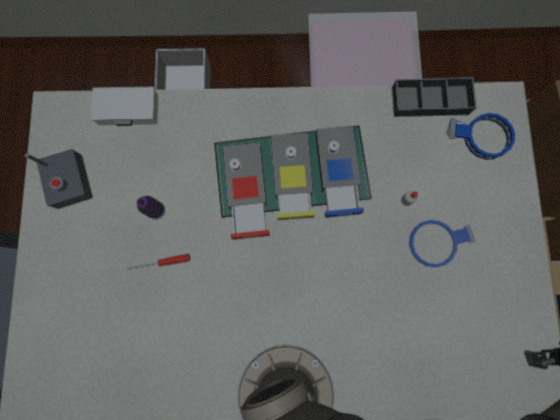

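View pics/side0.png

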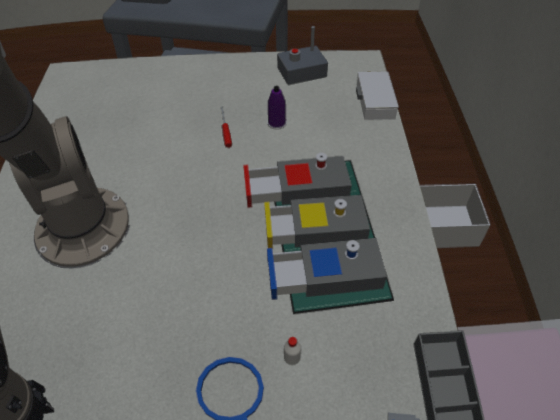

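Top view: the panels are at red (250,234), yellow (296,215) and blue (344,211). The side view agrees, with red at (248,185), yellow (268,224) and blue (271,273). The roof squares and spools are clear in both views.

```bash
cat > h.py <<'E'
from cell import status,cams
import cv2,numpy as np
np.set_printoptions(precision=4,suppress=True)
def cast(n,uv,z):
    c=cams.calibration(n);uv=np.array(uv,float).reshape(-1,1,2)
    p=cv2.undistortPoints(uv,c["camera_matrix"],c["dist"]).reshape(-1,2)
    R=c["world_to_cam"][:3,:3];t=c["world_to_cam"][:3,3]
    d=np.c_[p[:,0],-p[:,1],-np.ones(len(p))]@R; o=-R.T@t
    return (o+d*((z-o[2])/d[:,2])[:,None])
def mask(im,col):
    h=cv2.cvtColor(im,cv2.COLOR_BGR2HSV)
    r={"red":[(0,8),(172,180)],"blue":[(105,125)],"yellow":[(22,34)]}[col]
    return sum(((h[...,0]>=a)&(h[...,0]<=b)&(h[...,1]>130)&(h[...,2]>60)).astype(np.uint8) for a,b in r)
def comps(im,col,lo=25):
    k,l,s,c=cv2.connectedComponentsWithStats(mask(im,col))
    return [(np.argwhere(l==i)[:,::-1],s[i]) for i in range(1,k) if s[i][4]>lo]
def panel(col,n="top",im=None):
    im=cams.read_camera(n) if im is None else im
    box=(210,375,120,245) if n=="top" else (235,400,130,310)
    out={}
    for px,s in comps(im,col):
        c=px.mean(0)
        if not(box[0]<c[0]<box[1] and box[2]<c[1]<box[3]): continue
        (w,h)=cv2.minAreaRect(px.astype(np.float32))[1]
        k="panel" if max(w,h)/max(min(w,h),1)>2.2 else "square"
        if k not in out or len(px)>len(out[k]): out[k]=px
    return out
def back(px):  # fitted line of the rear edge (top view): smallest row per column
    cs=np.unique(px[:,0]); r=np.array([px[px[:,0]==c,1].min()-.5 for c in cs]); r2=np.array([px[px[:,0]==c,1].max()+.5 for c in cs])
    m=slice(3,-3); return np.polyfit(cs[m],r[m],1),np.polyfit(cs[m],r2[m],1),cs[0]-.5,cs[-1]+.5
def top(col,im=None):
    o=panel(col,"top",im); f,g,a,b=back(o["panel"]); m=(a+b)/2
    P=cast("top",[[a,np.polyval(f,a)],[b,np.polyval(f,b)],[m,np.polyval(f,m)]],.063)
    Q=cast("top",[[m,np.polyval(g,m)]],.009)
    d=P[0]-P[1]; yaw=np.arctan2(-d[0],d[1])
    S=cast("top",[o["square"].mean(0)],.066)[0]
    return P,Q,yaw,S
E
python3 - <<'E'
from h import *
it=cv2.imread("pics/top0.png");js=cv2.imread("pics/side0.png")
for c in("red","yellow","blue"):
    P,Q,y,S=top(c,it); print(c,"inner mid",P[2],"width",np.linalg.norm(P[0]-P[1]),"outer bottom",Q[0],"yaw",y,"yaw from mid->square",np.arctan2(*(S-P[2])[[1,0]]),"sq",S)
    o=panel(c,"side",js)
    for k in o: print("  side",k,len(o[k]),cast("side",[o[k].mean(0)],.066 if k=="square" else .04)[0])
E
```

```text
red inner mid [0.4891 0.1028 0.063 ] width 0.11891782277020649 outer bottom [0.4836 0.1078 0.009 ] yaw 0.08647177050015518 yaw from mid->square 0.09493129674103337 sq [0.6327 0.1165 0.066 ]
  side square 487 [0.6305 0.1128 0.066 ]
  side panel 164 [0.4834 0.1006 0.04  ]
yellow inner mid [ 0.5462 -0.0423  0.063 ] width 0.11372249631492908 outer bottom [ 0.5441 -0.043   0.009 ] yaw 0.051732472612666225 yaw from mid->square 0.05290009264295763 sq [ 0.6648 -0.036   0.066 ]
  side panel 198 [ 0.5419 -0.0448  0.04  ]
  side square 605 [ 0.6626 -0.0388  0.066 ]
blue inner mid [ 0.5536 -0.1955  0.063 ] width 0.11740497866298664 outer bottom [ 0.5495 -0.2021  0.009 ] yaw 0.06918937951510634 yaw from mid->square 0.0832027378942933 sq [ 0.6837 -0.1847  0.066 ]
  side panel 201 [ 0.5477 -0.1905  0.04  ]
  side square 735 [ 0.6827 -0.1903  0.066 ]
```

Emit:
arm_command:
  travel:
    - [0, 0, 0]
    - [30, -26, 0]
    - [35, -30, 0]
    - [35, -30, 0]
    - [35, -30, 0]
    - [35, -30, 0]
    - [35, -30, 0]
    - [35, -30, 0]
    - [35, -30, 0]
    - [35, -30, 0]
  rot:
    - [0, 0, 0.146]
    - [0, 0, 0]
    - [0, 0, 0]
    - [0, 0, 0]
    - [0, 0, 0]
    - [0, 0, 0]
    - [0, 0, 0]
    - [0, 0, 0]
    - [0, 0, 0]
    - [0, 0, 0]
  grip: 0
  force: 20

```text
time: 1.1
position: [0.4399, -0.3664, 0.2312]
orientation: [[0.997, 0.08, -0.0], [0.08, -0.997, 0.0], [-0.0, -0.0, -1.0]]
wrist_force: [0.9, -1.3, 0.8]
grip_width: 0.0002
gripper_force: 0.0
```

Emit:
arm_command:
  travel:
    - [3, -40, 0]
    - [3, -44, 0]
    - [3, -44, 0]
    - [3, -44, 0]
    - [3, -44, 0]
    - [3, -44, 0]
    - [3, -44, 0]
    - [3, -44, 0]
    - [3, -44, 0]
    - [3, -44, 0]
  rot:
    - [0, 0, 0]
    - [0, 0, 0]
    - [0, 0, 0]
    - [0, 0, 0]
    - [0, 0, 0]
    - [0, 0, 0]
    - [0, 0, 0]
    - [0, 0, 0]
    - [0, 0, 0]
    - [0, 0, 0]

```text
time: 2.1
position: [0.4336, 0.0707, 0.2314]
orientation: [[0.997, 0.079, 0.0], [0.079, -0.997, -0.0], [0.0, 0.0, -1.0]]
wrist_force: [1.0, 0.3, 0.2]
grip_width: -0.0001
gripper_force: 0.0
```

Emit:
arm_command:
  travel:
    - [0, -16, 0]
    - [0, -16, 0]
    - [0, 0, 30]
    - [0, 0, 30]
    - [0, 0, 30]
    - [0, 0, 30]
    - [0, 0, 30]
    - [0, 0, 25]
    - [0, 0, 20]
    - [0, 0, 0]
  rot:
    - [0, 0, 0]
    - [0, 0, 0]
    - [0, 0, 0]
    - [0, 0, 0]
    - [0, 0, 0]
    - [0, 0, 0]
    - [0, 0, 0]
    - [0, 0, 0]
    - [0, 0, 0]
    - [0, 0, 0]

```text
time: 3.1
position: [0.4299, 0.1006, 0.0343]
orientation: [[0.997, 0.08, -0.004], [0.08, -0.997, -0.001], [-0.004, 0.0, -1.0]]
wrist_force: [0.2, 1.2, 0.3]
grip_width: 0.0002
gripper_force: 0.0
```

Run:
```python
from h import *
it=cams.read_camera("top");js=cams.read_camera("side")
cv2.imwrite("pics/1.png",np.vstack([cv2.resize(it[110:260,150:430],None,fx=2,fy=2),cv2.resize(js[110:260,150:430],None,fx=2,fy=2)]))
s=status.observe();print(s["time"],s["position"],s["wrist_force"])
```

```text
3.2 [0.4314 0.1011 0.0365] [ 0.5024 -0.28    0.1243]
```

View pics/1.png

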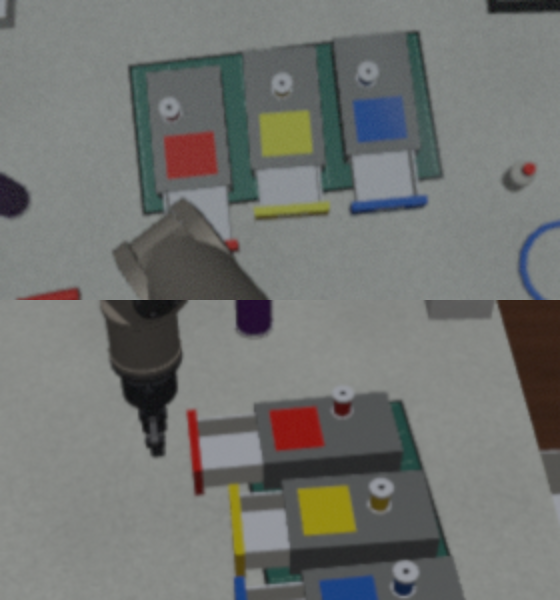

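The shut fingertips sit about 35 mm in front of the middle of the red panel, at side pixel (228,187). Next I push slowly along the slide.

Emit:
arm_command:
  travel:
    - [7, 0, 0]
    - [7, 0, 0]
    - [7, 0, 0]
    - [7, 0, 0]
    - [7, 0, 0]
    - [7, 0, 0]
    - [7, 0, 0]
    - [7, 0, 0]
    - [7, 0, 0]
    - [7, 0, 0]
  rot:
    - [0, 0, 0]
    - [0, 0, 0]
    - [0, 0, 0]
    - [0, 0, 0]
    - [0, 0, 0]
    - [0, 0, 0]
    - [0, 0, 0]
    - [0, 0, 0]
    - [0, 0, 0]
    - [0, 0, 0]

```text
time: 4.2
position: [0.5018, 0.1066, 0.0363]
orientation: [[0.997, 0.08, -0.0], [0.08, -0.997, 0.0], [-0.0, -0.0, -1.0]]
wrist_force: [-2.4, 1.6, 1.6]
grip_width: -0.0002
gripper_force: 1.2
```

Run:
```python
from h import *
it=cams.read_camera("top");js=cams.read_camera("side")
cv2.imwrite("pics/2.png",np.vstack([cv2.resize(it[110:260,150:430],None,fx=2,fy=2),cv2.resize(js[110:260,150:430],None,fx=2,fy=2)]))
s=status.observe();print(s["time"],s["position"],s["wrist_force"],s["wrist_torque"])
o=panel("red","side",js);print(cast("side",[o["panel"].mean(0)],.04),len(o["panel"]))
```

```text
4.3 [0.5025 0.1067 0.0364] [ 0.274   0.1128 -0.3345] [0.0102 0.0681 0.0524]
[[0.5215 0.093  0.04  ]] 145
```

Run:
```python
from h import *
print(cast("top",[[246.5,205],[347+0,185]],.066),cast("side",[[150+264/2,110+132/2]],.066))
```

```text
[[ 0.5748  0.1115  0.066 ]
 [ 0.632  -0.2085  0.066 ]] [[0.5849 0.1061 0.066 ]]
```

Emit:
arm_command:
  travel:
    - [5, 0, 0]
    - [5, 0, 0]
    - [5, 0, 0]
    - [5, 0, 0]
    - [5, 0, 0]
    - [0, 0, 0]
  rot:
    - [0, 0, 0]
    - [0, 0, 0]
    - [0, 0, 0]
    - [0, 0, 0]
    - [0, 0, 0]
    - [0, 0, 0]

```text
time: 4.9
position: [0.5272, 0.1086, 0.0364]
orientation: [[0.997, 0.079, 0.001], [0.079, -0.997, 0.0], [0.001, -0.0, -1.0]]
wrist_force: [0.1, -0.2, -0.4]
grip_width: 0.0002
gripper_force: 0.0
```

Emit:
arm_command:
  travel:
    - [4, 0, 0]
    - [4, 0, 0]
    - [4, 0, 0]
    - [3, 0, 0]
    - [3, 0, 0]
    - [2, 0, 0]
  rot:
    - [0, 0, 0]
    - [0, 0, 0]
    - [0, 0, 0]
    - [0, 0, 0]
    - [0, 0, 0]
    - [0, 0, 0]

```text
time: 5.5
position: [0.5465, 0.1101, 0.0364]
orientation: [[0.997, 0.08, 0.0], [0.08, -0.997, 0.0], [0.0, -0.0, -1.0]]
wrist_force: [-1.9, 0.4, 1.1]
grip_width: 0.0
gripper_force: 1.1
```

Emit:
arm_command:
  travel:
    - [2, 0, 0]
    - [2, 0, 0]
    - [2, 0, 0]
    - [2, 0, 0]
  rot:
    - [0, 0, 0]
    - [0, 0, 0]
    - [0, 0, 0]
    - [0, 0, 0]

```text
time: 5.9
position: [0.5521, 0.1105, 0.036]
orientation: [[0.997, 0.08, -0.004], [0.08, -0.997, -0.001], [-0.004, 0.001, -1.0]]
wrist_force: [-23.8, -0.9, 15.2]
grip_width: 0.0004
gripper_force: 11.8
```

Contact force jumped to 24 N, so the drawer is at its end. I'll hold briefly, back off and check.

Emit:
arm_command:
  travel:
    - [0, 0, 0]
    - [0, 0, 0]
    - [0, 0, 0]
    - [-4, 0, 0]
    - [-10, 0, 0]
    - [-20, 0, 0]
    - [-30, 0, 0]
    - [-30, 0, 0]
    - [0, 0, -30]
    - [0, 0, -40]
  rot:
    - [0, 0, 0]
    - [0, 0, 0]
    - [0, 0, 0]
    - [0, 0, 0]
    - [0, 0, 0]
    - [0, 0, 0]
    - [0, 0, 0]
    - [0, 0, 0]
    - [0, 0, 0]
    - [0, 0, 0]

```text
time: 6.9
position: [0.4583, 0.1028, 0.106]
orientation: [[0.997, 0.08, -0.003], [0.08, -0.997, -0.001], [-0.003, 0.0, -1.0]]
wrist_force: [1.7, -0.6, 0.7]
grip_width: -0.0005
gripper_force: 0.0
```

Run:
```python
from h import *
it=cams.read_camera("top");js=cams.read_camera("side")
cv2.imwrite("pics/3.png",np.hstack([cv2.resize(it[110:260,220:380],None,fx=2.4,fy=2.4),cv2.resize(js[140:290,240:400],None,fx=2.4,fy=2.4)]))
s=status.observe();print(s["time"],s["position"],s["wrist_force"])
for c in("yellow","blue"):
    P,Q,y,S=top(c,it);print(c,P[2],Q[0],y)
```

```text
7.0 [0.4624 0.1038 0.1105] [-0.0364  0.1855 -1.064 ]
yellow [ 0.546  -0.0423  0.063 ] [ 0.5442 -0.043   0.009 ] 0.05598931273567747
blue [ 0.5533 -0.1955  0.063 ] [ 0.549  -0.2021  0.009 ] 0.06999476934548024
```

View pics/3.png

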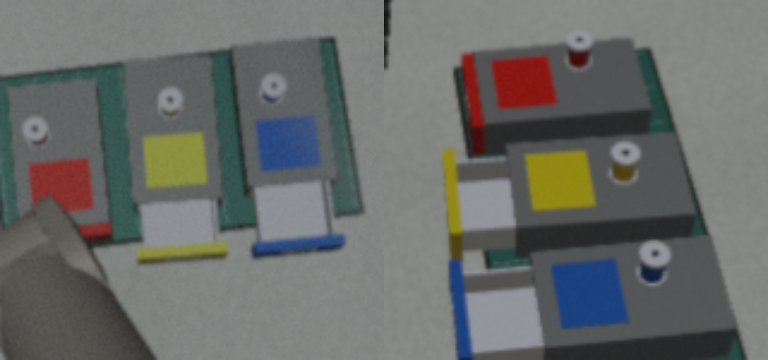

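Red is home, with its panel flush against the housing in both views; yellow and blue haven't moved. Next the fingers go over the gap behind the blue panel.

Emit:
arm_command:
  travel:
    - [0, 0, -25]
    - [0, 0, -25]
    - [10, 30, 0]
    - [13, 38, 0]
    - [13, 40, 0]
    - [14, 40, 0]
    - [14, 40, 0]
    - [14, 40, 0]
    - [13, 40, 0]
    - [13, 38, 0]
  rot:
    - [0, 0, 0]
    - [0, 0, 0]
    - [0, 0, 0]
    - [0, 0, 0]
    - [0, 0, 0]
    - [0, 0, 0]
    - [0, 0, 0]
    - [0, 0, 0]
    - [0, 0, 0]
    - [0, 0, 0]

```text
time: 8.0
position: [0.5886, -0.1956, 0.1562]
orientation: [[0.997, 0.079, 0.0], [0.079, -0.997, -0.001], [0.0, 0.001, -1.0]]
wrist_force: [-0.5, 0.3, 0.9]
grip_width: -0.0002
gripper_force: 0.0
```

Emit:
arm_command:
  travel:
    - [0, 0, 20]
    - [0, 0, 20]
    - [0, 0, 20]
    - [0, 0, 10]
    - [0, 0, 0]
  rot:
    - [0, 0, 0]
    - [0, 0, 0]
    - [0, 0, 0]
    - [0, 0, 0]
    - [0, 0, 0]

```text
time: 8.5
position: [0.5876, -0.1933, 0.0851]
orientation: [[0.997, 0.08, -0.002], [0.08, -0.997, 0.001], [-0.002, -0.001, -1.0]]
wrist_force: [-0.8, 0.4, 0.2]
grip_width: -0.0
gripper_force: 0.0
```

Run:
```python
from h import *
js=cams.read_camera("side")
cv2.imwrite("pics/4.png",cv2.resize(js[180:310,220:400],None,fx=4,fy=4))
s=status.observe();print(s["time"],s["position"],s["wrist_force"])
# side view: housing front edge midpoint (roof) from picture 3; inner tray end at panel
print(cast("side",[[240+(531+542-768)/4.8,140+(252+348)/4.8]],.066))
print(cast("side",[[240+(530-384)/2.4,140+252/2.4],[240+(545-384)/2.4,140+348/2.4]],.066),cast("top",[[220+248/2.4,110+190/2.4],[220+333/2.4,110+179/2.4]],.066))
```

```text
8.55 [ 0.5883 -0.1934  0.0862] [ 0.7885 -0.0432  0.0145]
[[ 0.6285 -0.1973  0.066 ]]
[[ 0.6251 -0.1364  0.066 ]
 [ 0.6337 -0.2551  0.066 ]] [[ 0.6202 -0.1327  0.066 ]
 [ 0.6324 -0.2459  0.066 ]]
```

View pics/4.png

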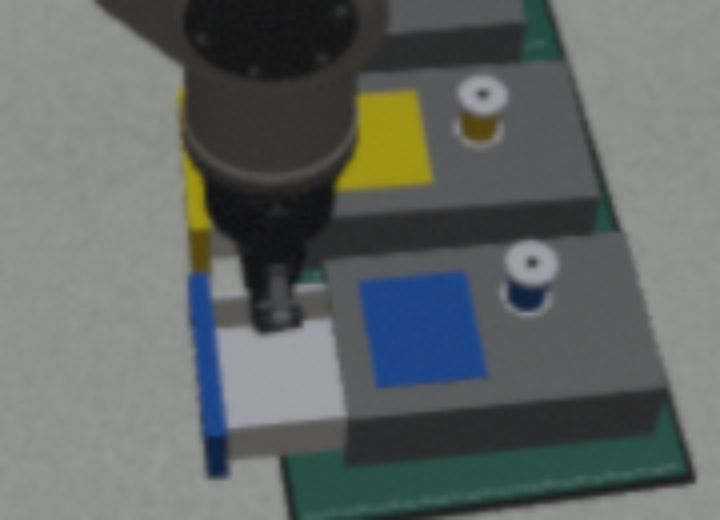

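The fingertips, at crop (280,325), are over the middle of the gap between the blue panel and the housing. Down to mid-panel height, then pull the drawer out.

Emit:
arm_command:
  travel:
    - [0, 0, 12]
    - [0, 0, 13]
    - [0, 0, 13]
    - [0, 0, 10]
    - [0, 0, 0]
  rot:
    - [0, 0, 0]
    - [0, 0, 0]
    - [0, 0, 0]
    - [0, 0, 0]
    - [0, 0, 0]

```text
time: 9.05
position: [0.5875, -0.1932, 0.0364]
orientation: [[0.997, 0.08, -0.003], [0.08, -0.997, 0.001], [-0.002, -0.001, -1.0]]
wrist_force: [-0.7, 1.0, 0.9]
grip_width: -0.0001
gripper_force: 0.0
```

Emit:
arm_command:
  travel:
    - [-5, 0, 0]
    - [-5, 0, 0]
    - [-5, 0, 0]
    - [-5, 0, 0]
    - [-5, 0, 0]
    - [-5, 0, 0]
    - [-5, 0, 0]
    - [-5, 0, 0]
  rot:
    - [0, 0, 0]
    - [0, 0, 0]
    - [0, 0, 0]
    - [0, 0, 0]
    - [0, 0, 0]
    - [0, 0, 0]
    - [0, 0, 0]
    - [0, 0, 0]

```text
time: 9.85
position: [0.5485, -0.1967, 0.0385]
orientation: [[0.997, 0.08, 0.001], [0.08, -0.997, -0.0], [0.001, 0.0, -1.0]]
wrist_force: [2.8, 0.3, 1.3]
grip_width: -0.0001
gripper_force: 1.1
```

Emit:
arm_command:
  travel:
    - [-5, 0, 0]
    - [-5, 0, 0]
    - [-5, 0, 0]
    - [-5, 0, 0]
    - [-5, 0, 0]
    - [-5, 0, 0]
    - [-5, 0, 0]
    - [-5, 0, 0]
    - [-4, 0, 0]
    - [-3, 0, 0]
  rot:
    - [0, 0, 0]
    - [0, 0, 0]
    - [0, 0, 0]
    - [0, 0, 0]
    - [0, 0, 0]
    - [0, 0, 0]
    - [0, 0, 0]
    - [0, 0, 0]
    - [0, 0, 0]
    - [0, 0, 0]

```text
time: 10.85
position: [0.5013, -0.2004, 0.0383]
orientation: [[0.997, 0.08, -0.0], [0.08, -0.997, 0.0], [-0.0, -0.0, -1.0]]
wrist_force: [3.0, 0.9, -0.9]
grip_width: -0.0004
gripper_force: 1.1
```

Emit:
arm_command:
  travel:
    - [-2, 0, 0]
    - [-2, 0, 0]
    - [-2, 0, 0]
    - [-2, 0, 0]
  rot:
    - [0, 0, 0]
    - [0, 0, 0]
    - [0, 0, 0]
    - [0, 0, 0]

```text
time: 11.25
position: [0.4937, -0.2011, 0.0383]
orientation: [[0.997, 0.08, 0.0], [0.08, -0.997, 0.0], [0.0, -0.0, -1.0]]
wrist_force: [1.5, 2.3, -1.1]
grip_width: -0.0
gripper_force: 1.1
```

Emit:
arm_command:
  travel:
    - [-2, 0, 0]
    - [-2, 0, 0]
    - [-1, 0, 0]
    - [-1, 0, 0]
  rot:
    - [0, 0, 0]
    - [0, 0, 0]
    - [0, 0, 0]
    - [0, 0, 0]

```text
time: 11.65
position: [0.4904, -0.2014, 0.0388]
orientation: [[0.997, 0.08, 0.005], [0.08, -0.997, -0.0], [0.005, 0.001, -1.0]]
wrist_force: [20.0, 1.8, -12.0]
grip_width: -0.0001
gripper_force: 9.7
```

At the stop (20 N). I'll hold, back off inside the tray, then go straight up.

Emit:
arm_command:
  travel:
    - [0, 0, 0]
    - [0, 0, 0]
    - [0, 0, 0]
    - [4, 0, 0]
    - [8, 0, 0]
    - [12, 0, 0]
    - [10, 0, 0]
    - [0, 0, 0]
    - [0, 0, -20]
    - [0, 0, -30]
  rot:
    - [0, 0, 0]
    - [0, 0, 0]
    - [0, 0, 0]
    - [0, 0, 0]
    - [0, 0, 0]
    - [0, 0, 0]
    - [0, 0, 0]
    - [0, 0, 0]
    - [0, 0, 0]
    - [0, 0, 0]

```text
time: 12.65
position: [0.5204, -0.1983, 0.0873]
orientation: [[0.997, 0.08, -0.004], [0.08, -0.997, 0.001], [-0.003, -0.002, -1.0]]
wrist_force: [-0.5, -0.4, -0.1]
grip_width: 0.0
gripper_force: 0.0
```

Emit:
arm_command:
  travel:
    - [0, 0, -40]
    - [0, 0, -40]
    - [0, 0, -40]
    - [0, 40, 0]
    - [0, 40, 0]
    - [0, 40, 0]
    - [0, 40, 0]
    - [0, 30, 0]
    - [0, 0, 0]
    - [0, 0, 0]
  rot:
    - [0, 0, 0]
    - [0, 0, 0]
    - [0, 0, 0]
    - [0, 0, 0]
    - [0, 0, 0]
    - [0, 0, 0]
    - [0, 0, 0]
    - [0, 0, 0]
    - [0, 0, 0]
    - [0, 0, 0]

```text
time: 13.65
position: [0.5364, -0.3886, 0.2077]
orientation: [[0.997, 0.079, -0.001], [0.079, -0.997, 0.001], [-0.001, -0.001, -1.0]]
wrist_force: [-0.1, 0.4, -0.6]
grip_width: 0.0
gripper_force: 0.0
```

Run:
```python
from h import *
it=cams.read_camera("top");js=cams.read_camera("side")
cv2.imwrite("pics/5.png",np.hstack([cv2.resize(it[110:260,220:380],None,fx=2.4,fy=2.4),cv2.resize(js[140:310,240:400],(384,360))]))
s=status.observe();print(s["time"],s["position"],s["wrist_force"])
for c in("red","yellow","blue"):
  o=panel(c,"side",js); print(c,cast("side",[o["panel"].mean(0)],.04)[0])
  try: P,Q,y,S=top(c,it);print(P[2],Q[0],y)
  except Exception as e: print(e)
```

```text
13.75 [ 0.5369 -0.3872  0.2081] [-0.4198  0.349  -0.0001]Traceback (most recent call last):
  File "<stdin>", line 6, in <module>
KeyError: 'panel'
```

View pics/5.png

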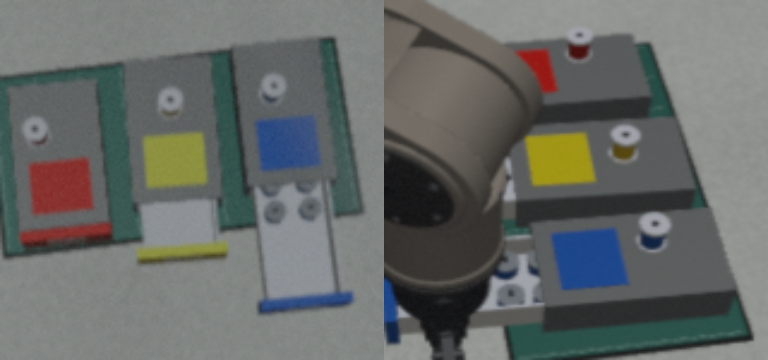

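Top view: red sits against its housing (row 233), blue is out with its bobbins showing (panel at row 300), and yellow and the spools haven't moved. One numeric check from the saved geometry, then I hand in.

Run:
```python
from h import *
from cell import robot
it=cams.read_camera("top")
P0={c:top(c,cv2.imread("pics/top0.png")) for c in("yellow","blue")}
for c in P0:
  P,Q,y,S=top(c,it);print(c,P[2],"shift",np.linalg.norm((P[2]-P0[c][0][2])[:2]))
for px,s in comps(it,"red"):
  if 210<px[:,0].mean()<300 and s[2]>25: print("red comp",s,cast("top",[[px[:,0].mean(),s[1]]],.063))
```

```text
yellow [ 0.546  -0.0423  0.063 ] shift 0.00010644525973450424
blue [ 0.4773 -0.2027  0.063 ] shift 0.0766341811711251
red comp [229 203  37   9 176] [[0.5818 0.1098 0.063 ]]
```

```bash
python3 -c "
from cell import robot
print(robot.hand_in())"
```

```text
the job is handed in; nothing more can be done
None
```

The red drawer is pushed fully home and the blue drawer is out to its stop. Yellow hasn't moved and the spools look undisturbed. I handed the job in at about 14 s; it returned no verdict.

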